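# Lock off the airbrush air and find the socket for the outlet plug

### The arm

A 6-joint arm with a two-finger parallel gripper is mounted at the origin on the work surface. World frame = base frame: x ahead of the robot, y to its left, z up, the work surface at z = 0. Lengths are in m, angles in rad, forces in N, time in s.
With the tool pointing down it reaches from about 0.375 to 0.9 m from the base axis. Payload 3.1 kg.
Tool frame: the origin (TCP) lies at the very end of the fingers, on their centre line; the grasp point (between the pads) lies 19 mm behind it; z points along the fingers, y is the line along which they close (so a half turn about z gives the same grasp; the last joint's range is limited). The gripper opens to 87 mm and grips with 3 to 60 N. Pads are 19 mm wide; open, the fingers measure 117 mm over their backs; the gripper's body (75 mm by 190 mm) begins 51 mm behind the grasp point.
Start: joints at [-1.5, 0.527, 1.433, -0, 1.181, -0.178], TCP at [0.155, -0.606, 0.223] pointing down, gripper open.
Joint ranges: [-3.08, 3.08], [-0.75, 2.2], [0.22, 2.44], [-1.43, 4.57], [0, 2.65], [-2.85, 2.85]. Speed limits (rad/s): [2.79, 2.79, 3.14, 3.14, 3.14, 3.14].

### API

Orientations are given as a unit quaternion [x, y, z, w].
In Python, from rig import robot gives the robot as it stands. The module is installed in compiled form; this text tells all that it offers.
- The arm moves only by the tool play_rows, never from a script. Its argument "steps" is one flat list of numbers, 5 for each row, row after row: the opening, from -1 (shut) to 1 (fully open), then the shift along the tool's x, y, z as a fraction of full scale, then the turn about the tool's z as a fraction of full scale. In form: [claw, tx, ty, tz, twist, claw, tx, ty, tz, twist, ...]. A call has exactly 10 rows; each row shifts and turns the commanded pose from where the row before left it, along the tool's axes as they then stand; what a row does not reach is not made up. Full scale, the value 1, is 0.03 m for a shift and 0.1 rad for a turn. A row lasts 1/10 s, in which the tool goes at most 50 mm and 8.59 degrees, less where a joint would pass 70% of its speed; a pose out of reach is approached as far as the arm can. A call with a number of a shift or a turn outside -1 to 1 is refused whole. A call with a gripper value outside its range is refused whole. The fingers move at their own pace and stop on an object; "grip_force" is the grip in N (left out, the last holds). Time passes only in rows, so rows that do not move let the fingers close, or fill a call up. It gives the time, the measured TCP pose, the force, the opening and the grip force at its end, in the units of the state.
- robot.get_obs(): the state, without advancing time (a new reading comes with each control period).
- robot.camera(name): name is "scene" or "side" or "wrist"; returns a dict with "image" (420x560x3 uint8, red, green, blue), "mtx" (3x3 intrinsics, pixels), "rvec" (rotation vector, rad) and "tvec" (3), from world to camera coordinates, as OpenCV has them. Camera axes: x right, y down, z forward; pixel columns grow to the right and rows downward; lengths in m; the calibration is good to about 2 mm. A picture is of the moment at which its call begins. There is no depth.
- robot.hand_in(): hands the job in; it is judged then, once.
The state is a dict: "time": time; "q": joint angles; "joint_velocities": joint speeds; "joint_torque": joint torques, N m; "position": TCP position; "tool_rot": TCP orientation; "ft_force": force on the tool from outside, world axes, zero at the start; "moment": the same for the moment, N m; "grip_width": finger opening in m; "grip_force": force on a finger pad.
Only numpy, scipy, OpenCV 4.12 (cv2) and the standard library are available. Lean on these libraries where they do the work, as an engineer would, in place of code of your own. Each camera call takes 0.05 s, during which the arm holds its last target. There are 200 camera calls.

### The job

Make the airbrush manifold safe for changing its outlet plug: turn the knob until its pointer is at the white tick, then slide the lock fork fully over the knob. Then find (try them on if need be) which of the three sockets fits the hex nut of the outlet next to the knob - it goes all the way down over the nut to the manifold - and finish while still gripping that socket, upright and fully seated on the nut; the other two sockets must be standing upright on the bench. Do not disturb the paint jar, the spray can or the tape roll.

Things in the scene. Friction and masses are not known exactly. Their poses are not given: they have to be found in the camera images.
- manifold: Grey metal air manifold fixed to the bench, 90 x 390 mm (x, y), top face 40 mm high. Origin: centre of its underside, z up. On its centre line x = 0, from +y: lock fork (local y +156 mm when open), knob (+55), the outlet to work on (-30), two more outlets (-95, -160). Each outlet is a brass hex plug nut in a round steel collar; all three sizes occur, which is where changes.
- plug_seat (a point): Centre of the nut to be tried, on the manifold's top face, 40 mm above the bench; axes as the manifold's. A fully seated socket's origin lies here. A socket too small stops on the nut, its mouth about 14 mm above this point; one too large stops on the collar, about 8 mm above it.
- nut_top (a point): Centre of that nut's top, 14 mm above plug_seat. The nut is fixed, its top 4 mm coned, and is 13, 19 or 25 mm across flats (its socket's bore is 2 mm wider); two parallel flats face the manifold's x axis. Its collar is 8 mm high and 6 mm thick, its bore 27, 34 or 41 mm.
- knob_grip (a point): Point on the axis of the grey knob, at grip height, 81 mm above the bench. Disc 54 mm across with a bar grip 36 mm long (x), 12 mm thick (y), top 86 mm above the bench, 32 mm high. x points along the bar to the white pointer line. Turns with light friction (0.06 N m), stays where left, can pass the tick. Starts 0.5 to 1.45 rad anticlockwise (from above) of the tick: turn it clockwise.
- mark_ring: Thin fixed steel ring round the knob's foot, 66 mm across, with one white raised tick (12 x 4 mm, 11 mm high) at its +x side. Origin on the knob's axis at the manifold's top face; x points from the axis to the tick. The knob is set when knob_grip's x points the same way.
- lock_tab (a point): Grip point on the upright tab of the steel lock fork, 82 mm above the bench. Tab: 28 mm wide (x), 10 mm thick (y), its top 90 mm and its foot (on the fork plate) 63 mm above the bench. Plate: 56 mm wide, reaching 10 mm beyond the tab on the side away from the knob. Axes as the manifold's; the fork slides along -y, towards the knob.
- lock (a joint): Slide of the lock fork in m: 0 = fully open, 0.035 = end stop, fork fully over the knob's disc. About 1.5 N of friction; stays where left. Starts at 0 to 0.006.
- socket_small: Small steel box-spanner socket, about 100 g, standing mouth down: hexagonal tube 21 mm across flats (24 over corners), 30 mm high, hex bore 15 mm across flats, 24 mm deep, two parallel flats facing its x. On top a flat upright wing grip 46 mm long (x), 12 mm thick (y), 30 to 66 mm above the mouth; grip it across the 12 mm. Origin: centre of the open mouth (underside), z up.
- socket_medium: Medium steel box-spanner socket, about 130 g, standing mouth down: hexagonal tube 27 mm across flats (31 over corners), 30 mm high, hex bore 21 mm across flats, 24 mm deep, two parallel flats facing its x. On top a flat upright wing grip 46 mm long (x), 12 mm thick (y), 30 to 66 mm above the mouth; grip it across the 12 mm. Origin: centre of the open mouth (underside), z up.
- socket_large: Large steel box-spanner socket, about 160 g, standing mouth down: hexagonal tube 33 mm across flats (38 over corners), 30 mm high, hex bore 27 mm across flats, 24 mm deep, two parallel flats facing its x. On top a flat upright wing grip 46 mm long (x), 12 mm thick (y), 30 to 66 mm above the mouth; grip it across the 12 mm. Origin: centre of the open mouth (underside), z up.
- paint_jar: Bystander: paint jar with black cap, 68 mm across, 75 mm high, standing; origin under its centre.
- spray_can: Bystander: dark spray can, 65 mm across, 190 mm high, standing; origin under its centre.
- tape_roll: Bystander: roll of tape lying flat, 96 mm across, 25 mm high; origin under its centre.

How it is judged:
By the outcome, as a careful person would: the job done as asked, in the order asked, and still so for the second after the job is handed in, while the arm keeps its last pose, push and grip.
It also fails if it takes over 72 s, if anything falls off the work surface, if the arm or the gripper's body presses on something with over 40 N, if the wrist force passes 120 N, or if a joint passes its speed limit or range.

## Working session

There is one attempt and no reset: what is moved stays moved. The work goes in short steps, Python scripts to look and compute and a tool call to move; the robot and the scene stay as the last step left them, time stands still between calls to the robot, and variables do not carry over. Pictures are saved under pics/ and viewed, at most 10 in all, crops included, and the job is handed in when it is done.

Besides the shell and the picture viewer there is one more tool, called after "Emit:" as name(argument=value, ...), one argument or row to a line, values as JSON. play_rows: Moves the arm, as the interface text tells. Shift numbers are shares of 0.03 m and turn numbers shares of 0.1 rad, none past 1 either way. Its arguments: {"type":"object","properties":{"steps":{"type":"array"},"grip_force":{"type":"number"}},"required":["steps"]}

```bash
mkdir -p pics; cat > h.py <<'E'
import numpy as np, cv2
from rig import robot
def cam(n,f=None):
    c=robot.camera(n)
    if f: cv2.imwrite('pics/'+f,c['image'][:,:,::-1]); np.savez('pics/'+f[:-4],**{k:c[k] for k in('image','mtx','rvec','tvec')})
    return c
def ray(c,u,v,z):
    R=cv2.Rodrigues(np.array(c['rvec'],float))[0];t=np.array(c['tvec'],float).ravel()
    o=-R.T@t;d=R.T@np.linalg.inv(c['mtx'])@np.array([u,v,1.])
    return o+d*(z-o[2])/d[2]
def proj(c,P):
    return cv2.projectPoints(np.array(P,float).reshape(-1,3),np.array(c['rvec'],float),np.array(c['tvec'],float),np.array(c['mtx'],float),None)[0].reshape(-1,2)
def load(f): return dict(np.load('pics/'+f+'.npz'))
E
python3 - <<'E'
from h import *
a=cam('scene','a.png');b=cam('side','b.png')
for c in(a,b):
    R=cv2.Rodrigues(np.array(c['rvec'],float))[0];print(-R.T@np.array(c['tvec']).ravel(),c['mtx'][0][0])
o=robot.get_obs();print(o)
E
```

```text
[0.91723419 0.50980992 0.85791297] 452.9000266036604
[-0.06883149  1.0148411   0.80963189] 498.57818891582417
{'time': 0.1, 'q': array([-1.49948137e+00,  5.28382948e-01,  1.43374656e+00, -1.77488477e-05,
        1.18135643e+00, -1.78463522e-01]), 'joint_velocities': array([ 2.53818462e-04,  2.94192679e-04, -2.87631430e-03, -3.00850346e-05,
       -1.72258661e-03, -8.44212286e-04]), 'joint_torque': array([-9.56684357e-05, -4.40983629e+01, -1.77150786e+01,  6.35963911e-02,
        5.33871807e-02, -3.80397478e-05]), 'position': array([ 0.15449323, -0.60495172,  0.22167226]), 'tool_rot': array([ 9.92210605e-01,  1.24568130e-01,  4.24964099e-05, -9.45722423e-04]), 'ft_force': array([-0.68331952, -0.19812007, -0.65604046]), 'moment': array([-0.0080594 , -0.0082314 , -0.01678332]), 'grip_force': 0.0, 'grip_width': 0.08715654605657243}
```

View pics/a.png

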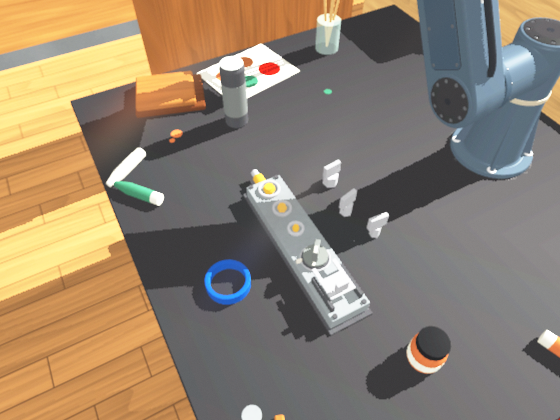

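View pics/b.png

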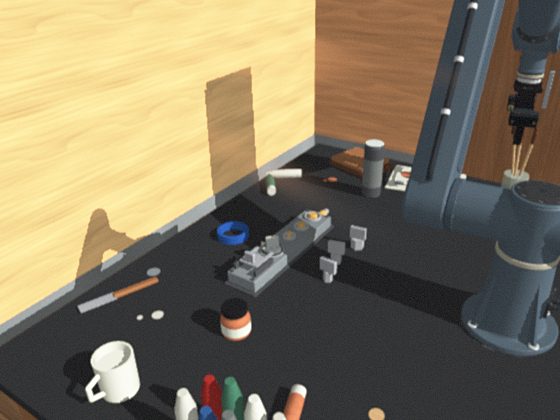

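The scene view shows the manifold from (268,185) to (345,315), with the knob near (316,258), the outlet next to it at (296,228), and the sockets near (332,173), (348,202) and (377,224). I'll enlarge that area.

```bash
python3 - <<'E'
from h import *
c=load('a');im=c['image'][155:335,235:400,::-1]
cv2.imwrite('pics/a2.png',cv2.resize(im,None,fx=3.3,fy=3.3,interpolation=cv2.INTER_CUBIC))
for n,u,v,z in[('out-160',268,188,.05),('knob',316,258,.06),('nut',296,228,.05),('s1',331,185,0),('s2',347,213,0),('s3',376,234,0),('jar',428,362,0),('can',236,124,0),('tape',228,290,0)]: print(n,ray(c,u,v,z).round(3))
E
```

```text
out-160 [ 0.607 -0.122  0.05 ]
knob [0.612 0.103 0.06 ]
nut [0.607 0.011 0.05 ]
s1 [ 0.444 -0.095  0.   ]
s2 [ 0.458 -0.001  0.   ]
s3 [0.433 0.083 0.   ]
jar [0.522 0.374 0.   ]
can [ 0.557 -0.418  0.   ]
tape [0.795 0.053 0.   ]
```

View pics/a2.png

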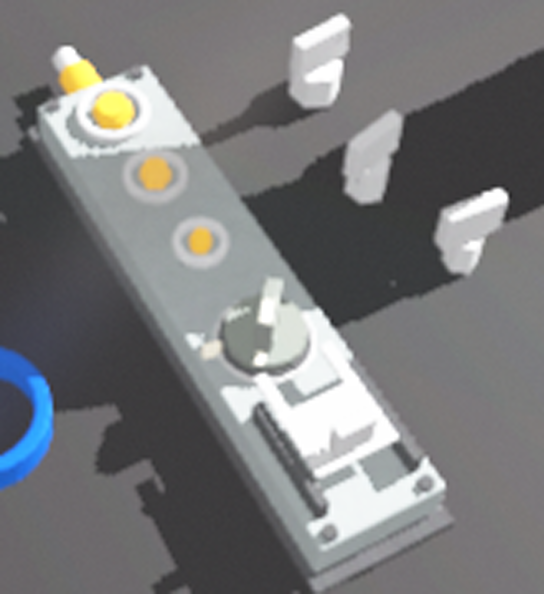

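Emit:
play_rows(
  steps=[1, 0.97, -1, -0.2, 0, 1, 0.97, -1, -0.2, 0, 1, 0.97, -1, -0.2, 0, 1, 0.97, -1, -0.2, 0, 1, 0.97, -1, -0.2, 0, 1, 0.97, -1, -0.2, 0, 1, 0.97, -1, -0.2, 0, 1, 0.97, -1, -0.2, 0, 1, 0.97, -1, -0.2, 0, 1, 0.97, -1, -0.2, 0],
)

```text
time: 1.1
position: [0.3627, -0.2412, 0.2826]
tool_rot: [0.992, 0.124, -0.0, -0.0]
ft_force: [-0.0, 0.2, 0.4]
grip_width: 0.087
grip_force: 0.0
```

Emit:
play_rows(
  steps=[1, 0.97, -1, 0, 0, 1, 0.97, -1, 0, 0, 1, 0.97, -1, 0, 0, 1, 0.97, -1, 0, 0, 1, 0.97, -1, 0, 0, 1, 0.97, -1, 0, 0, 1, 0.97, -1, 0, 0, 1, 0.7, -0.7, 0, 0.5, 1, 0, 0, 0, 1, 1, 0, 0, 0, 1],
)

```text
time: 2.1
position: [0.5229, 0.0377, 0.2819]
tool_rot: [1.0, -0.001, -0.001, -0.0]
ft_force: [0.8, 0.6, -0.4]
grip_width: 0.087
grip_force: 0.0
```

```bash
python3 - <<'E'
from h import *
w=cam('wrist','w.png');o=robot.get_obs();print(o['position'],o['tool_rot'],o['q'])
R=cv2.Rodrigues(np.array(w['rvec'],float))[0];print(-R.T@np.array(w['tvec']).ravel(),R[2],w['mtx'][0][0])
E
```

```text
[0.52274701 0.03724018 0.28196953] [ 9.99996170e-01 -2.69589582e-03 -6.24529097e-04 -5.07096753e-05] [-1.42256503e-01  3.21890926e-01  1.60828279e+00 -7.82876479e-05
  1.21266996e+00  1.43395911e+00]
[0.60228518 0.03721001 0.44361837] [-2.89486763e-01  8.50891026e-04 -9.57181639e-01] 372.15472829761336
```

View pics/w.png

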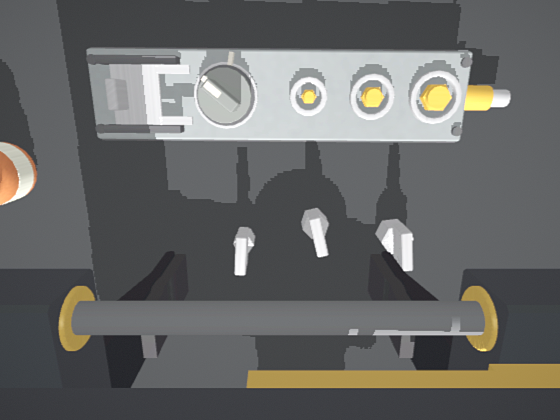

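Wrist view: the fork is at left, the knob at (225,95), and nuts at (309,96), (373,97) and (437,97), increasing in size to the right. The sockets are small (244,240), medium (314,220) and large (397,235). The nut to work on looks like the smallest.

```bash
python3 - <<'E'
from h import *
c=load('w');im=c['image'][:,:,::-1]
A=cv2.resize(im[40:145,80:340],(780,315),interpolation=cv2.INTER_CUBIC)
B=cv2.resize(im[190:285,200:460],(780,285),interpolation=cv2.INTER_CUBIC)
cv2.imwrite('pics/w2.png',np.vstack([A,B]))
E
```

```text
(no output)
```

View pics/w2.png

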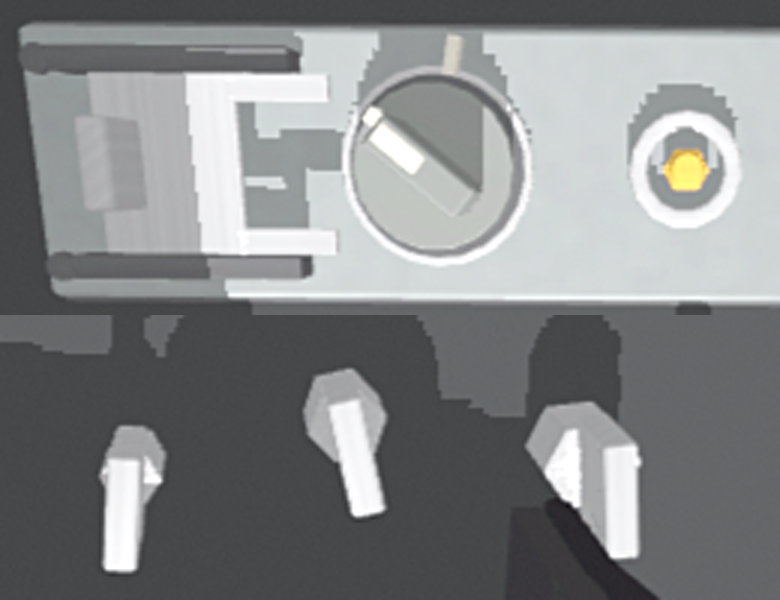

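```bash
python3 - <<'E'
from h import *
c=load('w');a=load('a')
A=lambda x,y,z:ray(c,80+x/3,40+y/3,z)
B=lambda x,y,z:ray(c,200+x/3,190+(y-315)/3,z)
def p(n,*v): print(n,*[np.round(q[:2],4) for q in v])
p('edge top L,R',ray(c,88,49,.04),ray(c,459,50.5,.04)); p('edge bot',ray(c,98,138,.04),ray(c,459,140.5,.04))
p('ring L R T B',*[A(*q,.042) for q in[(344,166),(530,166),(436,68),(438,266)]])
p('tick',A(453,55,.051)); p('nut',A(686,170,.054)); p('collar L R T B',*[A(*q,.048) for q in[(630,170),(740,170),(686,110),(684,228)]])
p('bar ends',A(373,112,.086),A(362,135,.086),A(480,190,.086),A(457,215,.086))
p('tab L edge',A(76,115,.09),A(85,212,.09)); p('tab R foot',A(135,120,.063),A(147,210,.063))
p('fork tips',A(328,88,.063),A(338,242,.063))
p('small',*[B(*q,.066) for q in[(107,460),(143,460),(137,570),(103,570)]])
p('med',*[B(*q,.066) for q in[(328,405),(358,400),(385,510),(354,516)]])
p('large',*[B(*q,.066) for q in[(605,445),(636,445),(638,555),(608,557)]])
E
```

```text
edge top L,R [0.6506 0.2271] [ 0.6483 -0.1445]
edge bot [0.5628 0.2296] [ 0.5592 -0.1568]
ring L R T B [0.606  0.1228] [0.6059 0.059 ] [0.6373 0.0899] [0.5723 0.092 ]
tick [0.6405 0.083 ]
nut [0.6044 0.0063]
collar L R T B [0.6044 0.0248] [ 0.6044 -0.0124] [0.6235 0.0063] [0.5854 0.0061]
bar ends [0.6212 0.1037] [0.6146 0.1074] [0.5985 0.0721] [0.5911 0.0794]
tab L edge [0.6203 0.1917] [0.5924 0.1927]
tab R foot [0.6201 0.1847] [0.5922 0.1841]
fork tips [0.6296 0.1219] [0.5818 0.122 ]
small [0.4578 0.0832] [0.4578 0.0702] [0.414  0.0736] [0.414  0.0862]
med [0.4785 0.0038] [ 0.4803 -0.0068] [ 0.438  -0.0179] [ 0.4356 -0.0067]
large [ 0.4631 -0.0961] [ 0.4631 -0.1073] [ 0.4197 -0.1125] [ 0.4189 -0.1014]
```

Emit:
play_rows(
  steps=[-0.17, 0.93, -0.6, 0, 0, -0.17, 0.93, -0.6, 0, 0, -0.17, 0.93, -0.6, 0, 0, -0.17, 0, 0, 0.6, -1, -0.17, 0, 0, 0.6, -1, -0.17, 0, 0, 0.6, -1, -0.17, 0, 0, 0.6, -1, -0.17, 0, 0, 0.6, -1, -0.17, 0, 0, 0.6, -1, -0.17, 0, 0, 0.6, -1],
  grip_force=15,
)

```text
time: 3.15
position: [0.6063, 0.0902, 0.1555]
tool_rot: [0.938, 0.345, -0.0, -0.0]
ft_force: [-0.1, 0.5, -0.7]
grip_width: 0.0365
grip_force: 0.0
```

Emit:
play_rows(
  steps=[-0.17, 0, 0, 0, -1, -0.17, 0, 0, 0, -1, -0.17, 0, 0, 0, -0.15, -0.17, 0, 0, 0, 0, -0.17, 0, 0, 0, 0, -0.17, 0, 0, 0, 0, -0.17, 0, 0, 0, 0, -0.17, 0, 0, 0, 0, -0.17, 0, 0, 0, 0, -0.17, 0, 0, 0, 0],
)

```text
time: 4.15
position: [0.6067, 0.0904, 0.1566]
tool_rot: [0.897, 0.442, 0.0, -0.0]
ft_force: [-0.5, 0.9, 0.1]
grip_width: 0.0359
grip_force: 0.0
```

```bash
cat >> h.py <<'E'
from scipy.spatial.transform import Rotation as Ro
def state():
    o=robot.get_obs();R=Ro.from_quat(o['tool_rot']).as_matrix()
    print('t',o['time'],'p',np.round(o['position'],4),'yaw',np.arctan2(R[1,0],R[0,0]).round(4),'zdir',R[:,2].round(4),'w',o['grip_width'],'F',np.round(o['ft_force'],1),'M',np.round(o['moment'],2),'q6',o['q'][5])
    return np.array(o['position']),R
def go(x,y,z):
    p,R=state();print('tool units',((R.T@(np.array([x,y,z])-p))/.03).round(3))
E
python3 - <<'E'
from h import *
go(.606,.0908,.066)
E
```

```text
t 4.15 p [0.6067 0.0904 0.1566] yaw 0.9147 zdir [ 0.  0. -1.] w 0.03588483366745024 F [-0.5  0.9  0.1] M [-0.08 -0.07 -0.02] q6 0.6220605214391484
tool units [-0.004 -0.025  3.019]
```

Emit:
play_rows(
  steps=[-0.17, 0, -0.02, 0.9, 0, -0.17, 0, 0, 0.9, 0, -0.17, 0, 0, 0.8, 0, -0.17, 0, 0, 0.4, 0, -0.17, 0, 0, 0, 0, -1, 0, 0, 0, 0, -1, 0, 0, 0, 0, -1, 0, 0, 0, 0, -1, 0, 0, 0, 0, -1, 0, 0, 0, 0],
)

```text
time: 5.15
position: [0.606, 0.0914, 0.0676]
tool_rot: [0.897, 0.441, 0.0, -0.0]
ft_force: [-1.6, 1.4, 4.8]
grip_width: 0.0115
grip_force: 14.9
```

Emit:
play_rows(
  steps=[-1, 0, 0, 0, 1, -1, 0, 0, 0, 1, -1, 0, 0, 0, 1, -1, 0, 0, 0, 1, -1, 0, 0, 0, 1, -1, 0, 0, 0, 1, -1, 0, 0, 0, 1, -1, 0, 0, 0, 1, -1, 0, 0, 0, 1, -1, 0, 0, 0, 1],
)

```text
time: 6.15
position: [0.6059, 0.0915, 0.0676]
tool_rot: [0.999, -0.044, -0.0, -0.0]
ft_force: [-2.1, 2.6, 5.3]
grip_width: 0.0114
grip_force: 15.0
```

Emit:
play_rows(
  steps=[-1, 0, 0, 0, 1, -1, 0, 0, 0, 0.4, -1, 0, 0, 0, 0, -1, 0, 0, 0, 0, -0.2, 0, 0, 0, 0, -0.2, 0, 0, 0, 0, -0.2, 0, 0, 0, 0, -0.2, 0, 0, -1, 0, -0.2, 0, 0, -1, 0, -0.2, -0.9, 0, -1, 0],
)

```text
time: 7.15
position: [0.5836, 0.0957, 0.1576]
tool_rot: [0.994, -0.113, 0.003, 0.0]
ft_force: [0.2, 0.6, 1.1]
grip_width: 0.0346
grip_force: 0.0
```

```bash
python3 - <<'E'
from h import *
w=cam('wrist','k.png');state()
u=proj(w,[.6055,.091,.06])[0];print(u);s=cam('scene','k2.png');v=proj(s,[.6055,.091,.06])[0];print(v)
f=lambda im,u,h,k:cv2.resize(im[int(u[1])-h:int(u[1])+h,int(u[0])-h:int(u[0])+h,::-1],(k,k),interpolation=cv2.INTER_CUBIC)
u=np.clip(u,50,None)
cv2.imwrite('pics/k3.png',np.hstack([f(w['image'],u,50,400),f(s['image'],v,40,400)]))
E
```

```text
t 7.2 p [0.5784 0.0976 0.1617] yaw -0.2248 zdir [ 2.7e-03  2.0e-04 -1.0e+00] w 0.03468404431405514 F [-3.6  1.1  1.7] M [0.1  0.2  0.02] q6 1.7719758084756363
[276.80424425 183.64846701]
[315.6135055  252.35774293]
```

View pics/k3.png

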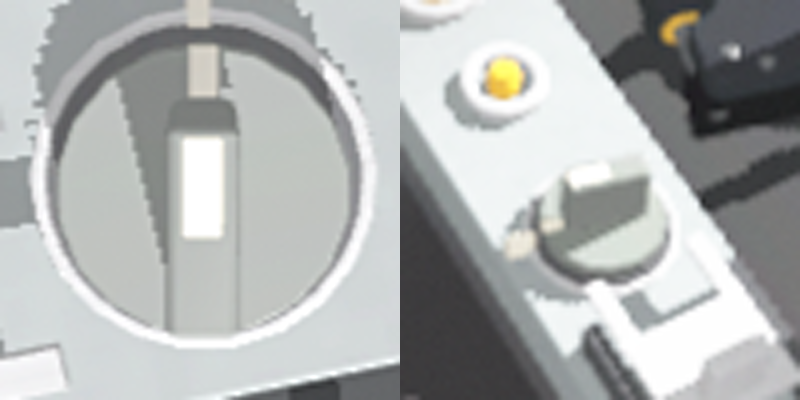

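The pointer is nearly in line with the tick. I'll check it numerically, using a bigger crop around the tick.

```bash
python3 - <<'E'
from h import *
w=load('k');im=w['image'][110:230,226:326,::-1]
cv2.imwrite('pics/k4.png',cv2.resize(im,None,fx=5,fy=5,interpolation=cv2.INTER_CUBIC))
print(proj(w,[.606,.0912,.04])[0], proj(w,[.606,.0912,.054])[0],proj(w,[.606,.0912,.086])[0])
E
```

```text
[276.47695237 177.54812731] [276.40491115 181.31047346] [276.20997256 191.49112448]
```

View pics/k4.png

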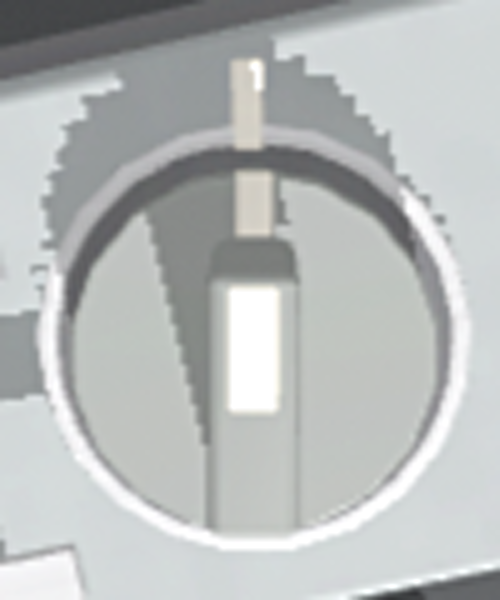

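```bash
python3 - <<'E'
from h import *
go(.606,.0914,.066)
E
```

```text
t 7.25 p [0.5794 0.0974 0.16  ] yaw -0.2245 zdir [ 0.0037  0.     -1.    ] w 0.03480018128056604 F [ 0.5 -0.3 -0.7] M [ 0.08  0.05 -0.05] q6 1.7715304433976962
tool units [ 8.970e-01 -1.000e-03  3.136e+00]
```

Emit:
play_rows(
  steps=[-0.2, 0.9, 0, 0, 0, -0.2, 0, 0, 1, 0, -0.2, 0, 0, 1, 0, -0.2, 0, 0, 0.8, 0, -0.2, 0, 0, 0.2, 0, -1, 0, 0, 0, 0, -1, 0, 0, 0, 0, -1, 0, 0, 0, 0, -1, 0, 0, 0, 0, -1, 0, 0, 0, -0.25],
)

```text
time: 8.25
position: [0.6073, 0.0912, 0.0679]
tool_rot: [0.995, -0.1, 0.002, -0.0]
ft_force: [0.8, 2.4, 3.0]
grip_width: 0.0121
grip_force: 15.0
```

Emit:
play_rows(
  steps=[-1, 0, 0, 0, 0, -1, 0, 0, 0, 0, -0.2, 0, 0, 0, 0, -0.2, 0, 0, 0, 0, -0.2, 0, 0, 0, 0, -0.2, 0, 0, -1, 0, -0.2, 0, 0, -1, 0, -0.2, -0.9, 0, -1, 0, -0.2, 0, 0, 0, 0, -0.2, 0, 0, 0, 0],
)

```text
time: 9.25
position: [0.5796, 0.0961, 0.1569]
tool_rot: [0.995, -0.1, 0.0, 0.0]
ft_force: [0.2, -0.0, 0.4]
grip_width: 0.0348
grip_force: 0.0
```

```bash
python3 - <<'E'
from h import *
w=cam('wrist','m.png');go(.606,.188,.16);im=w['image'].astype(int)
def cen(y,x0,x1,thr):  # columns where bright & warm
    pass
u=proj(w,[.606,.0912,.054])[0];print(u)
big=w['image'][int(u[1])-75:int(u[1])+45,int(u[0])-50:int(u[0])+50]
g=big.astype(int)
warm=((g[:,:,0]-g[:,:,2])>10)
for r in range(5,60,3):
    x=np.where(warm[r])[0]
    if len(x): print(r,x.min(),x.max(),x.mean().round(2),len(x))
wh=(g.min(2)>250)
for r in range(45,95,4):
    x=np.where(wh[r,35:65])[0]+35
    if len(x): print('w',r,x.min(),x.max(),x.mean())
E
```

```text
t 9.3 p [0.5796 0.096  0.1561] yaw -0.2001 zdir [-3.e-04 -2.e-04 -1.e+00] w 0.03464434422671031 F [ 0.2 -1.  -0.1] M [ 0.06  0.05 -0.01] q6 1.745242290126108
tool units [ 0.252 -3.181 -0.132]
[276.63100939 175.41711058]
17 48 51 49.5 4
20 48 53 50.5 6
23 48 53 50.5 6
26 48 53 50.5 6
29 49 53 51.0 5
32 48 53 50.5 6
38 47 54 50.5 8
41 48 54 51.0 7
44 47 54 50.5 8
47 47 54 50.5 8
50 47 54 50.5 8
w 61 46 54 50.0
w 65 46 54 50.0
w 69 46 54 50.0
w 73 46 54 50.0
w 77 46 54 50.0
w 81 46 54 50.0
w 85 46 54 50.0
```

Emit:
play_rows(
  steps=[-0.2, 0.06, -0.8, 0, 0, -0.2, 0.06, -0.8, 0, 0, -0.2, 0.06, -0.8, 0, 0, -0.2, 0.06, -0.78, 0, 0, -0.2, 0, 0, 0, -1, -0.2, 0, 0, 0, -0.9, -0.2, 0, 0, 0, 0, -0.2, 0, 0, 0.8, 0, -0.2, 0, 0, 0.8, 0, -0.2, 0, 0, 0.6, 0],
)

```text
time: 10.3
position: [0.605, 0.1876, 0.088]
tool_rot: [1.0, -0.007, -0.001, 0.0]
ft_force: [-0.4, -0.5, -0.2]
grip_width: 0.0348
grip_force: 0.0
```

Emit:
play_rows(
  steps=[-0.2, 0, 0, 0.7, 0, -0.2, 0, 0, 0, 0, -0.2, 0, 0, 0, 0, -1, 0, 0, 0, 0, -1, 0, 0, 0, 0, -1, 0, 0, 0, 0, -1, 0, 0, 0, 0, -1, 0, 0, 0, 0, -1, 0, 0, 0, 0, -1, 0, 0, 0, 0],
)

```text
time: 11.3
position: [0.6062, 0.1884, 0.0702]
tool_rot: [1.0, -0.005, 0.001, -0.0]
ft_force: [-0.8, 0.5, 4.7]
grip_width: 0.01
grip_force: 15.0
```

```bash
python3 - <<'E'
from h import *
go(.606,.155,.068)
E
```

```text
t 11.3 p [0.6062 0.1884 0.0702] yaw -0.0102 zdir [ 1.1e-03  3.0e-04 -1.0e+00] w 0.010035040327849867 F [-0.8  0.5  4.7] M [0.11 0.14 0.06] q6 1.7063620681206062
tool units [0.006 1.113 0.074]
```

Emit:
play_rows(
  steps=[-1, 0, 0.1, 0, 0, -1, 0, 0.2, 0, 0, -1, 0, 0.2, 0, 0, -1, 0, 0.2, 0, 0, -1, 0, 0.2, 0, 0, -1, 0, 0.1, 0, 0, -1, 0, 0.05, 0, 0, -1, 0, 0.03, 0, 0, -1, 0, 0, 0, 0, -1, 0, 0, 0, 0],
)

```text
time: 12.3
position: [0.6059, 0.1575, 0.0703]
tool_rot: [1.0, -0.005, 0.001, -0.001]
ft_force: [-0.6, 5.4, 6.2]
grip_width: 0.0098
grip_force: 15.0
```

Emit:
play_rows(
  steps=[-1, 0, 0.04, 0, 0, -1, 0, 0.04, 0, 0, -1, 0, 0, 0, 0, -1, 0, 0, 0, 0, -1, 0, 0, 0, 0, -1, 0, 0, 0, 0, -1, 0, 0, 0, 0, -1, 0, 0, 0, 0, -1, 0, 0, 0, 0, -1, 0, 0, 0, 0],
)

```text
time: 13.3
position: [0.6059, 0.1575, 0.0703]
tool_rot: [1.0, -0.006, 0.001, -0.003]
ft_force: [0.0, 11.8, 5.0]
grip_width: 0.0097
grip_force: 15.0
```

Emit:
play_rows(
  steps=[-1, 0, -0.06, 0, 0, -0.2, 0, 0, 0, 0, -0.2, 0, 0, 0, 0, -0.2, 0, 0, 0, 0, -0.2, 0, 0, -1, 0, -0.2, 0, 0, -1, 0, -0.2, 0, 0, -1, 0, -0.2, -0.95, 0.44, 0, 0, -0.2, -0.95, 0.44, 0, 0, -0.2, -0.95, 0.44, 0, 0],
)

```text
time: 14.3
position: [0.5183, 0.1154, 0.1594]
tool_rot: [1.0, -0.005, -0.0, 0.0]
ft_force: [-0.6, -0.4, 0.1]
grip_width: 0.035
grip_force: 0.0
```

Emit:
play_rows(
  steps=[-0.2, -0.95, 0.44, 0, 0, -0.2, -0.95, 0.44, 0, 0, -0.2, -0.9, 0.44, 0, 0, -0.2, 0, 0, 0, 0.65, -0.2, 0, 0, 0, 0, -0.2, 0, 0, 0, 0, -0.2, 0, 0, 0, 0, -0.2, 0, 0, 0, 0, -0.2, 0, 0, 0, 0, -0.2, 0, 0, 0, 0],
)

```text
time: 15.3
position: [0.4352, 0.0779, 0.1595]
tool_rot: [0.999, -0.037, -0.0, -0.0]
ft_force: [0.4, 0.5, -0.2]
grip_width: 0.0349
grip_force: 0.0
```

```bash
python3 - <<'E'
from h import *
w=cam('wrist','s.png');go(.436,.0783,.036)
s=cam('scene','s2.png')
f=lambda im,u,h,k:cv2.resize(im[max(0,int(u[1])-h):int(u[1])+h,int(u[0])-h:int(u[0])+h,::-1],(k,k),interpolation=cv2.INTER_CUBIC)
u=proj(w,[.436,.0783,.05])[0];v=proj(s,[.56,.12,.05])[0];print(u,v)
cv2.imwrite('pics/s3.png',np.hstack([cv2.resize(w['image'][:,:,::-1],(533,400)),f(s['image'],v,65,267)] if 0 else [cv2.resize(w['image'][:,:,::-1],(400,400)),f(s['image'],v,60,400)]))
E
```

```text
t 15.35 p [0.4352 0.0778 0.1595] yaw -0.0748 zdir [-0. -0. -1.] w 0.03479574690125477 F [ 1.1 -0.1 -0.8] M [ 0.   -0.03  0.03] q6 1.568828329924253
tool units [ 0.025 -0.017  4.116]
[276.68015366 207.47103818] [341.01588719 256.54085314]
```

View pics/s3.png

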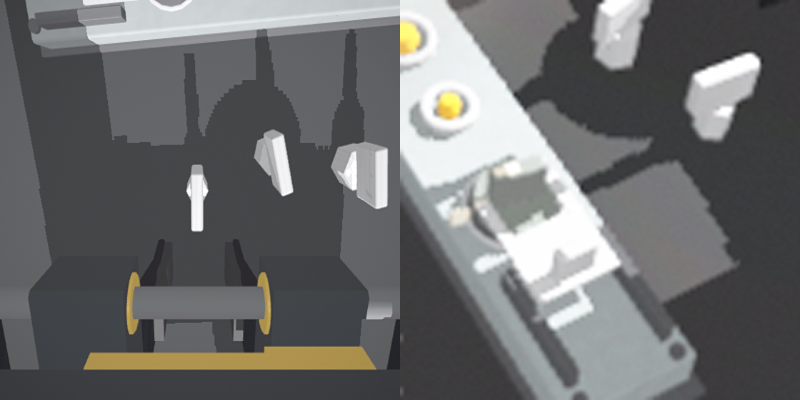

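The fork is over the knob, and the small socket, at (197,195) in the left half, lines up with the gripper. I'll grip it.

Emit:
play_rows(
  steps=[-0.2, 0.02, -0.01, 0.8, 0, -0.2, 0, 0, 0.8, 0, -0.2, 0, 0, 0.8, 0, -0.2, 0, 0, 0.8, 0, -0.2, 0, 0, 0.8, 0, -0.2, 0, 0, 0.1, 0, -1, 0, 0, 0, 0, -1, 0, 0, 0, 0, -1, 0, 0, 0, 0, -1, 0, 0, 0, 0],
  grip_force=30,
)

```text
time: 16.4
position: [0.4364, 0.078, 0.0375]
tool_rot: [0.999, -0.038, 0.001, 0.0]
ft_force: [0.3, 0.0, -1.2]
grip_width: 0.0119
grip_force: 30.0
```

Emit:
play_rows(
  steps=[-1, 0, 0, 0, 0, -1, 0, 0, -0.3, 0, -1, 0, 0, -0.7, 0, -1, 0, 0, -1, 0, -1, 0, 0, -1, 0, -1, 0, 0, -0.7, 0, -1, 0, 0, 0, -0.3, -1, 0, 0, 0, -0.3, -1, 0, 0, 0, -0.05, -1, 0, 0, 0, 0],
)

```text
time: 17.4
position: [0.4348, 0.078, 0.1465]
tool_rot: [1.0, -0.005, -0.001, -0.0]
ft_force: [-0.1, -0.3, -0.7]
grip_width: 0.0112
grip_force: 30.0
```

```bash
python3 - <<'E'
from h import *
w=cam('wrist','g.png');go(.6046,.0065,.15)
p=np.array(robot.get_obs()['position'])
print(proj(w,[p+[-.0,0,.03],p+[.023,0,.03],p+[-.023,0,.03]]))
cv2.imwrite('pics/g2.png',cv2.resize(w['image'][160:370,190:370,::-1],None,fx=2.8,fy=2.8,interpolation=cv2.INTER_CUBIC))
E
```

```text
t 17.45 p [0.4349 0.078  0.1466] yaw -0.0103 zdir [-2.6e-03  2.0e-04 -1.0e+00] w 0.012020616607552196 F [ 0.2  1.3 -0.5] M [ 0.06 -0.    0.01] q6 1.504709527730439
tool units [ 5.68   2.326 -0.13 ]
[[276.99325227 305.85145023]
 [276.30514462 252.74434436]
 [277.62221549 354.39387896]]
```

View pics/g2.png

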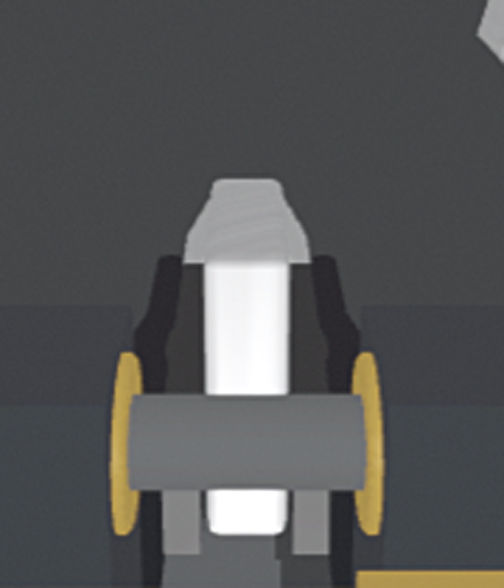

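Emit:
play_rows(
  steps=[-1, 0.5, 0.2, 0, 0, -1, 0.9, 0.37, 0, 0, -1, 0.9, 0.37, 0, 0, -1, 0.9, 0.37, 0, 0, -1, 0.9, 0.37, 0, 0, -1, 0.9, 0.37, 0, 0, -1, 0.67, 0.27, 0, 0, -1, 0, 0, 0.7, 0, -1, 0, 0, 0.6, 0, -1, 0, 0, 0, 0],
)

```text
time: 18.45
position: [0.6023, 0.0069, 0.1048]
tool_rot: [1.0, -0.005, -0.004, -0.001]
ft_force: [-1.1, 0.1, -0.5]
grip_width: 0.0118
grip_force: 30.0
```

```bash
python3 - <<'E'
from h import *
go(.6042,.0066,.0915)
E
```

```text
t 18.45 p [0.6023 0.0069 0.1048] yaw -0.0106 zdir [-0.0083  0.0014 -1.    ] w 0.011754115030227552 F [-1.1  0.1 -0.5] M [0.03 0.08 0.07] q6 1.4076515359199995
tool units [0.066 0.011 0.443]
```

Emit:
play_rows(
  steps=[-1, 0, 0, 0, 0, -1, 0, 0, 0, 0, -1, 0, 0, 0, 0, -1, 0, 0, 0.1, 0, -1, 0, 0, 0.1, 0, -1, 0, 0, 0, 0, -1, 0, 0, 0, 0, -1, 0, 0, 0, 0, -1, 0, 0, 0, 0, -1, 0, 0, 0, 0],
)

```text
time: 19.45
position: [0.6052, 0.0067, 0.1026]
tool_rot: [1.0, -0.005, 0.0, -0.0]
ft_force: [-0.7, 0.0, -0.9]
grip_width: 0.0121
grip_force: 30.0
```

```bash
python3 - <<'E'
from h import *
go(.6042,.0066,.0775)
E
```

```text
t 19.45 p [0.6052 0.0067 0.1026] yaw -0.0102 zdir [ 1.e-04  0.e+00 -1.e+00] w 0.012062425390810864 F [-0.7  0.  -0.9] M [0.04 0.04 0.01] q6 1.4075416005125065
tool units [-0.032  0.002  0.836]
```

Emit:
play_rows(
  steps=[-1, -0.02, 0, 0.1, 0, -1, 0, 0, 0.1, 0, -1, 0, 0, 0.1, 0, -1, 0, 0, 0.1, 0, -1, 0, 0, 0.1, 0, -1, 0, 0, 0.1, 0, -1, 0, 0, 0, 0, -1, 0, 0, 0, 0, -1, 0, 0, 0, 0, -1, 0, 0, 0, 0],
)

```text
time: 20.45
position: [0.6046, 0.0067, 0.0847]
tool_rot: [1.0, -0.005, 0.0, 0.0]
ft_force: [-0.4, -0.8, -1.2]
grip_width: 0.0117
grip_force: 30.0
```

Emit:
play_rows(
  steps=[-1, 0, 0, 0.05, 0, -1, 0, 0, 0.05, 0, -1, 0, 0, 0.05, 0, -1, 0, 0, 0.05, 0, -1, 0, 0, 0.04, 0, -1, 0, 0, 0.03, 0, -1, 0, 0, 0, 0, -1, 0, 0, 0, 0, -1, 0, 0, 0, 0, -1, 0, 0, 0, 0],
)

```text
time: 21.45
position: [0.6045, 0.0067, 0.0774]
tool_rot: [1.0, -0.005, 0.0, 0.0]
ft_force: [-2.6, 0.2, 5.9]
grip_width: 0.0118
grip_force: 30.0
```

Emit:
play_rows(
  steps=[-1, 0, 0, 0.02, 0, -1, 0, 0, 0, 0, -1, 0, 0, 0, 0, -1, 0, 0, 0, 0, -1, 0, 0, 0, 0, -1, 0, 0, 0, 0, -1, 0, 0, 0, 0, -1, 0, 0, 0, 0, -1, 0, 0, 0, 0, -1, 0, 0, 0, 0],
)

```text
time: 22.45
position: [0.6045, 0.0067, 0.0774]
tool_rot: [1.0, -0.005, 0.0, 0.0]
ft_force: [-2.6, 0.1, 8.7]
grip_width: 0.0122
grip_force: 30.0
```

```bash
python3 - <<'E'
from h import *
state();s=cam('scene','f.png');w=cam('wrist')
A=cv2.resize(s['image'][140:340,220:400,::-1],(400,444));B=cv2.resize(w['image'][:,:,::-1],(400,444))
cv2.imwrite('pics/f2.png',np.hstack([A,B]))
E
```

```text
t 22.45 p [0.6045 0.0067 0.0774] yaw -0.0101 zdir [ 3.e-04 -2.e-04 -1.e+00] w 0.012156488435922135 F [-2.6  0.1  8.7] M [0.04 0.49 0.01] q6 1.40740507638368
```

View pics/f2.png

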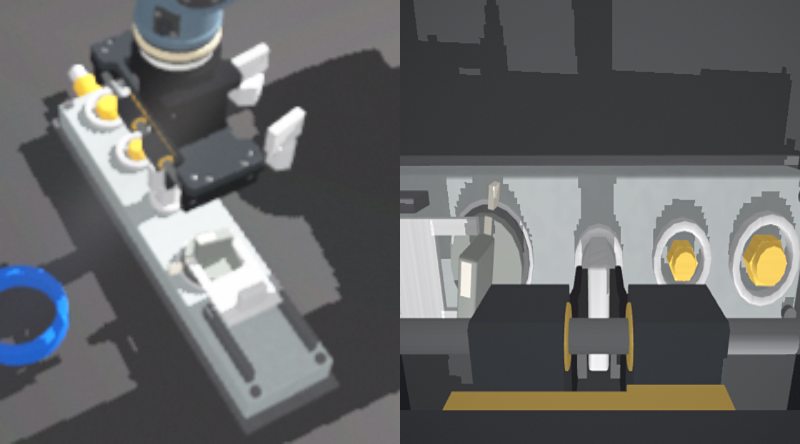

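The socket is inside the collar at (598,250) in the right half and fully down. The fork is closed over the knob, and the other two sockets stand upright at (250,75) and (285,135) in the left half. I'm handing in.

```bash
python3 -c "
from h import *
print(robot.hand_in())"
```

```text
the job is handed in; nothing more can be done
None
```

The job is handed in at about 22 s: knob set to the tick, lock fork pushed to its end stop, and the small socket fully seated on the nut and still gripped, with the other two sockets left standing and nothing else touched.

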